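# Load the vial rack and lock it with the post sleeve

## Task

Slide the tray of three vials by its grip along the bench into the low steel rack until it is fully home, with the vials left standing in the tray. Then take the longer of the two leaning sleeves and slide it down over the steel post beside the rack's mouth, lowering it all the way to the bench rather than dropping it, so that it stands upright and locks the tray in. Leave the short sleeve and everything else where they are.

Things in the scene. Friction and masses are not known exactly. Their poses are not given: they have to be found in the camera images.
- rack: low stainless rack fixed to the bench. Origin on the bench, middle of the bay's mouth; x points into the bay (roughly away from the robot), y left, z up. Bay 114 mm wide between side walls 100 mm high that flare over the first 20 mm at the mouth, 110 mm deep to a back stop 35 mm high; the bench is its floor. Slatted deck above, from 100 to 108 mm over the bench.
- rack_lip (a point): front edge of the deck's 70 mm wide lip over the mouth, 13 mm before the mouth plane, 108 mm above the bench. A vertical gripper on the tray's grip would strike it near the end of the push: lean the tool about 35 degrees, gripper body back out of the bay, fingers pointing in
- post_foot (a point): foot of the post's axis, on the bench: fixed steel post 30 mm in diameter, 85 mm tall, its last 12 mm tapering to 18 mm. It stands 34 mm in front of the mouth plane, 73 mm to the rack's +y side, 5 mm clear of a centred tray's path. The sleeve around it overlaps the tray's front, so the tray goes in first. Axes as the rack's
- post_top (a point): top of the same post, on its axis, 85 mm above the bench
- tray: white plastic tray, loose, 110 mm long (x), 106 mm wide, walls 30 mm high, 4 mm thick, 2 x 2 cells, three holding vials. Origin under its centre; x points from its grip to its far end, which goes first into the rack. About 0.6 kg with vials. Fully home, its far wall touches the back stop, its front wall is flush with the mouth, its origin is at rack x = 55 mm, y = 0
- tray_grip (a point): where to take the tray: on the upright grip fin in front of its front wall, 85 mm before the tray's centre and 42 mm above its underside. The fin is 14 mm thick (along the tray's y), reaches from the front wall to 100 mm before the tray's centre, and from 12 to 62 mm high. Sliding the loaded tray takes about 3 to 8 N.
- vial1: vial, 38 mm across, 65 mm tall, standing in a cell of the tray (the tray's x = +26.5 mm, y = +25.5 mm, on the tray's 4 mm floor); origin under its centre, z up
- vial2: vial, 38 mm across, 65 mm tall, standing in a cell of the tray (the tray's x = +26.5 mm, y = -25.5 mm, on the tray's 4 mm floor); origin under its centre, z up
- vial3: vial, 38 mm across, 65 mm tall, standing in a cell of the tray (the tray's x = -26.5 mm, y = +25.5 mm, on the tray's 4 mm floor); origin under its centre, z up
- sleeve: the long sleeve: white plastic tube, 60 mm outside diameter, 34 mm bore right through, 90 mm long, 0.22 kg, loose. Origin at the centre of its lower end, z along its axis to its upper end. It first leans 35 degrees from vertical in a cradle, upper end to the cradle's -x; its upper 50 mm are clear of the cradle: take it there, tool along its axis
- sleeve_mid (a point): middle of the long sleeve, on its axis, 45 mm from either end
- short_sleeve: the short sleeve: same tube, 55 mm long, leaning in the other cradle; not to be used
- cradle_a: fixed grey stand, base 110 x 84 mm, with a sloping trough in which the long sleeve leans at the start; origin at the centre of its base on the bench; the sleeve's lower end is centred 45 mm above it, and the sleeve leans 35 degrees towards the stand's -x
- cradle_b: the same stand for the short sleeve; which stand is to the left changes
- carton: plain cardboard carton, 70 x 130 x 60 mm; a bystander; origin under its centre
- bottle: closed bottle, 60 mm across, 130 mm tall; a bystander; origin under its centre
- logger: flat grey temperature logger with a black screen, 44 x 76 x 22 mm; a bystander; origin under its centre
- jar: closed jar, 64 mm across, 75 mm tall; a bystander; origin under its centre
- spare_vial: single vial, 38 mm across, 65 mm tall, standing on the bench; a bystander; origin under its centre
Mind the look-alikes: they are no part of the job. What is shaped like the tray but orange or red is not meant.

How it is judged:
On the way, in this order (a step that is already met when the one before it is completed fails the run):
1. the tray is fully home in the rack, vials standing in it (x of tray in the frame of rack between 0.05 and 0.06 m and y of tray in the frame of rack between -0.008 and 0.008 m and height (world z) of tray below 0.006 m and angle between the x axis of tray and the x axis of rack, either way round below 0.08 rad and angle between tray's own z axis and vertical below 0.05 rad and angle between each of vial1, vial2, vial3's own z axis and vertical below 0.2 rad and z of each of vial1, vial2, vial3 in the frame of tray below 0.012 m and horizontal distance between each of vial1, vial2, vial3 and tray below 0.06 m), for 0.2 s.
2. the long sleeve is down over the post to the bench, upright (horizontal distance between sleeve_mid and post_foot below 0.006 m and height (world z) of sleeve_mid between 0.041 and 0.049 m and angle between the z axis of sleeve and the z axis of rack, either way round below 0.06 rad), for 0.2 s.
At the end, for the whole second after the job is handed in: The tray lies flat in the bay, home within 5 mm, straight (0.08 rad, 8 mm), its three vials standing in it (0.2 rad); the long sleeve stands round the post (axes within 6 mm, upright within 0.06 rad), its foot within 4 mm of the bench; both at rest and released (all of step 1 and all of step 2 and linear speed of each of sleeve, tray below 0.02 m/s and contact force between the fingers and anything else below 0.3 N); the robot touches nothing.
It fails at once if a bystander (short sleeve, carton, bottle, logger, jar, spare vial) is moved more than 30 mm (distance of any of carton, bottle, logger, jar, spare_vial, short_sleeve from where it was at the start of the episode above 0.03 m).
It fails at once if a vial tips over (angle between any of vial1, vial2, vial3's own z axis and vertical above 0.6 rad).
It fails at once if the long sleeve is let go on the post while still more than 20 mm above the bench (dropped instead of lowered) (horizontal distance between sleeve_mid and post_foot below 0.02 m and height (world z) of sleeve_mid above 0.065 m and contact force between the fingers and sleeve below 0.3 N).
It also fails if it takes over 67 s, if anything falls off the work surface, if the arm or the gripper's body presses on something with over 40 N, if the wrist force passes 120 N, or if a joint passes its speed limit or range.

## Robot

A 6-joint arm with a two-finger parallel gripper is mounted at the origin on the work surface. World frame = base frame: x ahead of the robot, y to its left, z up, the work surface at z = 0. Lengths are in m, angles in rad, forces in N, time in s.
With the tool pointing down it reaches from about 0.375 to 0.9 m from the base axis. Payload 3.1 kg.
Tool frame: the origin (TCP) lies between the finger pads; the fingertips stand 8 mm ahead of it and the grasp point (between the pads) lies 11 mm behind it; z points along the fingers, y is the line along which they close (so a half turn about z gives the same grasp; the last joint's range is limited). The gripper opens to 85 mm and grips with 20 to 120 N. Pads are 22 mm wide; open, the fingers measure 114 mm over their backs; the gripper's body (76 mm by 85 mm) begins 54 mm behind the grasp point. The pads swing forward as they close: fully open they stand 13 mm farther back than shut.
Start: joints at [-1.496, 0.527, 1.433, -0, 1.181, -0.178], TCP at [0.156, -0.605, 0.239] pointing down, gripper open.
Joint ranges: [-3.08, 3.08], [-0.75, 2.2], [0.22, 2.44], [-1.43, 4.57], [0, 2.65], [-2.85, 2.85]. Speed limits (rad/s): [2.79, 2.79, 3.14, 3.14, 3.14, 3.14].

## Interface

Orientations are given as a unit quaternion [x, y, z, w].
In Python, from station import readout, cams, sign_off gives the robot as it stands.
- The arm moves only by the tool send_rows, never from a script. Its argument "commands" is text: rows parted by semicolons, each of 5 numbers parted by spaces: the finger opening in mm, from 0 to 85.4, then the shift along the tool's x, y, z each as a share of 0.02 m, from -1 to 1, then the turn about the tool's z as a share of 4 degrees, from -1 to 1. In form: grip dx dy dz spin; .... A call has 1 to 20 rows; each row shifts and turns the commanded pose from where the row before left it, along the tool's axes as they then stand; what a row does not reach is not made up. A row lasts 1/12 s, in which the tool goes at most 41.7 mm and 7.16 degrees, less where a joint would pass 70% of its speed; a pose out of reach is approached as far as the arm can. A call with a number of a shift or a turn outside -1 to 1 is refused whole. A call with a gripper value outside its range is refused whole. The fingers move at their own pace and stop on an object; "grip_force" is the grip in N (left out, the last holds). Time passes only in rows, so rows that do not move let the fingers close. It gives the time, the measured TCP pose, the force, the opening and the grip force at its end, in the units of the state.
- readout.sense(): the state, without advancing time (a new reading comes with each control period).
- cams.snapshot(name): name is "scene" or "top" or "wrist"; returns a dict with "pixels" (480x640x3 uint8, red, green, blue), "intrinsics" (3x3 intrinsics, pixels), "eye" and "rotation" of the camera in the world. Camera axes: x right, y down, z forward; pixel columns grow to the right and rows downward; lengths in m; the calibration is good to about 2 mm. A picture is of the moment at which its call begins. There is no depth.
- sign_off(): hands the job in; it is judged then, once.
The state is a dict: "t": time; "q": joint angles; "qd": joint speeds; "tau": joint torques, N m; "tcp_pos": TCP position; "tool_rot": TCP orientation; "force": force on the tool from outside, world axes, zero at the start; "ft_torque": the same for the moment, N m; "finger_gap": opening from 0.0 (shut) to 1.0 (fully open); "gripper_force": force on a finger pad.
Only numpy, scipy, OpenCV 4.12 (cv2) and the standard library are available. Lean on these libraries where they do the work, as an engineer would, in place of code of your own. Each camera call takes 0.05 s, during which the arm holds its last target. There are 200 camera calls.

## Working session

There is one attempt and no reset: what is moved stays moved. The work goes in short steps, Python scripts to look and compute and a tool call to move; the robot and the scene stay as the last step left them, time stands still between calls to the robot, and variables do not carry over. Pictures are saved under pics/ and viewed, at most 10 in all, crops included, and the job is handed in when it is done.

Besides the shell and the picture viewer there is one more tool, called by a JSON object that holds its "fn" and its "kwargs". send_rows: Moves the arm, as the interface text tells. Its arguments: {"type":"object","properties":{"commands":{"type":"string"},"grip_force":{"type":"number"}},"required":["commands"]}

```bash
ls; mkdir -p pics; python3 - <<'E'
from station import readout,cams
import cv2
print(readout.sense())
for n in ("scene","top"):
    s=cams.snapshot(n); cv2.imwrite(f"pics/{n}0.png",s["pixels"][:,:,::-1]); print(n,s["intrinsics"],s["eye"],s["rotation"])
E
```

```text
pics
{'t': 0.0, 'q': array([-1.49648073e+00,  5.28480875e-01,  1.43392047e+00, -3.02996058e-06,
        1.18138336e+00, -1.78465962e-01]), 'qd': array([-2.02277025e-05,  3.78841009e-04, -9.15914212e-04, -5.21091386e-04,
       -5.50563488e-04, -9.43346876e-06]), 'tau': array([-7.35890280e-04, -4.42350197e+01, -1.78026116e+01, -1.62947281e-04,
        8.46853887e-03,  1.26415225e-07]), 'tcp_pos': array([ 0.15630647, -0.60441122,  0.23831878]), 'tool_rot': array([ 9.92022644e-01,  1.26055039e-01,  5.56510308e-05, -1.09461502e-03]), 'force': array([ 1.17468458, -0.28029217, -0.13441216]), 'ft_torque': array([0.00675284, 0.02682157, 0.00193703]), 'gripper_force': 0.0, 'finger_gap': 1.0055039620648065}
scene [[602.14050265   0.         318.14253503]
 [  0.         602.14050265 246.29065194]
 [  0.           0.           1.        ]] [ 1.08758132 -0.3538374   1.21213732] [ 0.83247692  0.48375109 -0.13162105 -0.23588759]
top [[600.32579878   0.         318.62408224]
 [  0.         600.32579878 245.25682464]
 [  0.           0.           1.        ]] [ 0.23477051 -0.02624745  1.41660256] [ 0.71965573 -0.6858707   0.07543859 -0.07736947]
```

View pics/scene0.png

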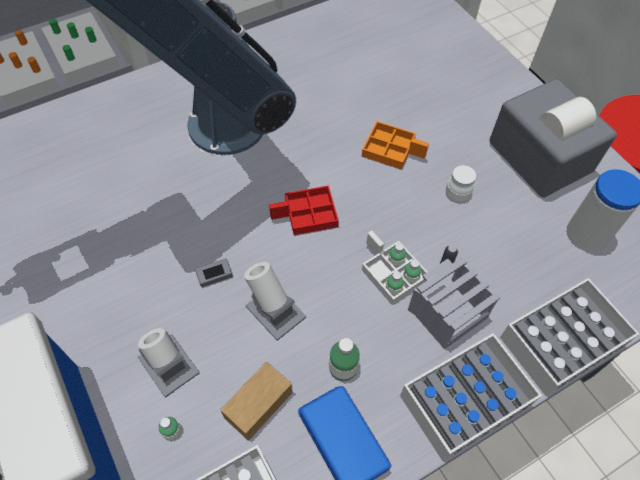

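View pics/top0.png

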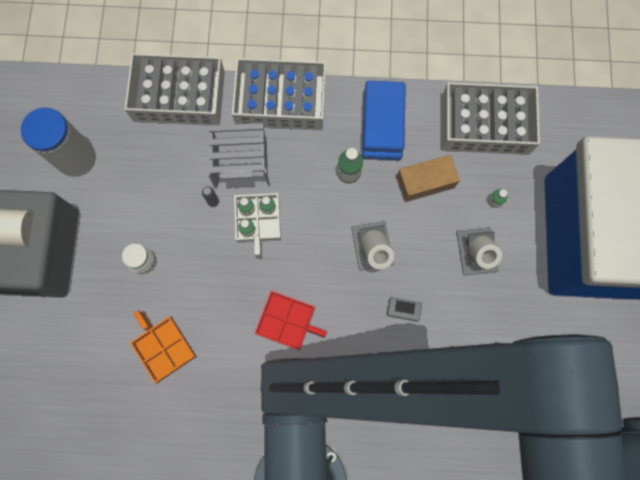

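The scene view shows the white tray with 3 vials (400,268), rack (453,300), post (450,253), long sleeve (265,290) and short sleeve (158,350). In the top view the tray is at (257,217), rack (240,155), post (209,196), long sleeve (376,248).

```bash
cat > h.py <<'E'
import numpy as np,cv2
from scipy.spatial.transform import Rotation as R
from station import readout,cams
def ray(s,uv):
    K=s["intrinsics"];d=np.linalg.inv(K)@np.array([uv[0],uv[1],1.]);q=np.array(s["rotation"])
    M=R.from_quat(q).as_matrix() if q.size==4 else q
    return np.array(s["eye"]),M@d
def plane(s,uv,z):
    e,d=ray(s,uv);return e+d*(z-e[2])/d[2]
def proj(s,p):
    M=R.from_quat(s["rotation"]).as_matrix();c=M.T@(np.array(p)-s["eye"]);c=s["intrinsics"]@c;return c[:2]/c[2]
def tri(s1,a,s2,b):
    e1,d1=ray(s1,a);e2,d2=ray(s2,b)
    k=np.linalg.lstsq(np.c_[d1,-d2],e2-e1,rcond=None)[0]
    p,q=e1+k[0]*d1,e2+k[1]*d2;return (p+q)/2,np.linalg.norm(p-q)
E
python3 - <<'E'
from h import *
T=cams.snapshot("top");S=cams.snapshot("scene")
for n,s,uv in(("post top",T,(209,189)),("tray",T,(257,217))): print(n,plane(s,uv,.085 if 'post' in n else .03))
print("post",tri(T,(208,189),S,(450,248)))
print("sleeve top",tri(T,(380,258),S,(261,270)),"short",tri(T,(487,257),S,(154,337)))
a=cv2.resize(T["pixels"][115:265,190:290,::-1],None,fx=4,fy=4,interpolation=cv2.INTER_CUBIC)
b=cv2.resize(S["pixels"][222:352,360:510,::-1],None,fx=2.6,fy=2.6,interpolation=cv2.INTER_CUBIC)
c=cv2.resize(T["pixels"][215:275,345:405,::-1],None,fx=4,fy=4,interpolation=cv2.INTER_CUBIC)
im=np.zeros((600,790,3),np.uint8);im[:,:400]=a;im[:338,400:790]=b;im[350:590,400:640]=c
cv2.imwrite("pics/c1.png",im)
E
```

```text
post top [0.64860128 0.24467233 0.085     ]
tray [0.60153765 0.13529294 0.03      ]
post (array([0.64602972, 0.24447371, 0.0905545 ]), np.float64(0.0029629259847510827))
sleeve top (array([ 0.50097876, -0.14872541,  0.111674  ]), np.float64(0.009057048321737515)) short (array([ 0.5191317 , -0.39642945,  0.08461074]), np.float64(0.002202264585135415))
```

View pics/c1.png

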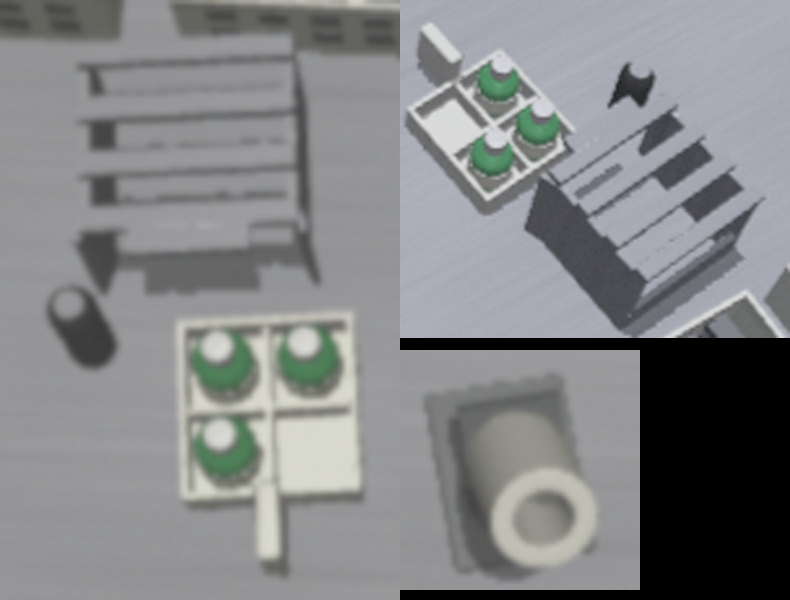

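The crop shows the tray's rim corners, the fin, the post's top at (70,304), the lip's front edge about (118–248, 248), and the sleeve's ring centred at (543,517).

```bash
python3 - <<'E'
from h import *
T=cams.snapshot("top")
P=lambda c,z: plane(T,(190+c[0]/4-.4,115+c[1]/4-.4),z)
cs=[P(c,.03)for c in((178,322),(352,314),(360,490),(184,500))]
for c in cs:print(c.round(4))
print("centre",np.mean(cs,0).round(4),"sizes",[round(np.linalg.norm(cs[i]-cs[(i+1)%4]),4)for i in range(4)])
x=(cs[0]+cs[1]-cs[2]-cs[3]);print("tray yaw",np.degrees(np.arctan2(x[1],x[0])))
for c in((267,486),(267,556)):print("fin",P(c,.062).round(4))
print("post",P((70,304),.085).round(4))
for c in((118,248),(250,248)):print("lip",P(c,.108).round(4))
for a,b in(((78,66),(297,56)),((80,122),(298,113)),((80,178),(297,169)),((80,233),(302,223))):
  a,b=P(a,.104),P(b,.104);d=a-b;print("slat",a.round(4),b.round(4),np.degrees(np.arctan2(-d[0],d[1])))
C=lambda c,z:plane(T,(345+(c[0]-400)/4-.4,215+(c[1]-350)/4-.4),z)
zt=.045+.09*np.cos(np.radians(35));print("zt",zt)
print("sleeve end",C((543,517),zt).round(4))
for c in((427,395),(562,375)):print("cradle corner",C(c,.0).round(4))
for c in((427,395),(562,375)):print("cradle corner.01",C(c,.01).round(4))
s=readout.sense();print(R.from_quat(s["tool_rot"]).as_matrix().round(3))
W=cams.snapshot("wrist");M=R.from_quat(s["tool_rot"]).as_matrix()
print(M.T@(W["eye"]-s["tcp_pos"]),(M.T@R.from_quat(W["rotation"]).as_matrix()).round(3),W["intrinsics"])
E
```

```text
[0.6533 0.1942 0.03  ]
[0.6634 0.0899 0.03  ]
[0.5549 0.0783 0.03  ]
[0.5438 0.1821 0.03  ]
centre [0.6039 0.1361 0.03  ] sizes [np.float64(0.1048), np.float64(0.1091), np.float64(0.1043), np.float64(0.1102)]
tray yaw 6.194716936807909
fin [0.5473 0.1299 0.062 ]
fin [0.506 0.127 0.062]
post [0.6445 0.2487 0.085 ]
lip [0.6722 0.2195 0.108 ]
lip [0.6758 0.1441 0.108 ]
slat [0.7836 0.2529 0.104 ] [0.7961 0.1256 0.104 ] 5.598798562617316
slat [0.7491 0.2487 0.104 ] [0.7608 0.1226 0.104 ] 5.313041479643093
slat [0.7148 0.2457 0.104 ] [0.7264 0.1209 0.104 ] 5.307568534362544
slat [0.6815 0.2428 0.104 ] [0.6937 0.1158 0.104 ] 5.5065366463932355
zt 0.11872368398600926
sleeve end [ 0.5017 -0.1529  0.1187]
cradle corner [ 0.5984 -0.0921  0.    ]
cradle corner [ 0.6149 -0.1738  0.    ]
cradle corner.01 [ 0.5958 -0.0916  0.01  ]
cradle corner.01 [ 0.6122 -0.1728  0.01  ]
[[ 0.968  0.25  -0.   ]
 [ 0.25  -0.968  0.001]
 [ 0.    -0.001 -1.   ]]
[ 0.0819813  -0.00023799 -0.13563609] [[ 0.001 -0.948 -0.319]
 [ 1.     0.001  0.   ]
 [ 0.    -0.319  0.948]] [[424.72633741   0.         322.52323434]
 [  0.         424.72633741 241.89080041]
 [  0.           0.           1.        ]]
```

{"fn": "send_rows", "kwargs": {"commands": "85 0 0 0 1;85 0 0 0 1;85 .614 -.953 0 0;85 .614 -.953 0 0;85 .614 -.953 0 0;85 .614 -.953 0 0;85 .614 -.953 0 0;85 .614 -.953 0 0;85 .614 -.953 0 0;85 .614 -.953 0 0;85 .614 -.953 0 0;85 .614 -.953 0 0;85 .614 -.953 0 0;85 .614 -.953 0 0;85 .614 -.953 0 0;85 .614 -.953 0 0;85 .614 -.953 0 0;85 .614 -.953 0 0;85 .614 -.953 0 0;85 .614 -.953 0 0"}}

```text
t: 1.97
tcp_pos: [0.3376, -0.2383, 0.2395]
tool_rot: [0.998, 0.056, 0.0, 0.0]
force: [0.2, -0.4, 0.3]
finger_gap: 0.995
gripper_force: 0.0
```

{"fn": "send_rows", "kwargs": {"commands": "85 .614 -.953 .2 0;85 .614 -.953 .2 0;85 .614 -.953 .2 0;85 .614 -.953 .2 0;85 .614 -.953 .2 0;85 .614 -.953 .2 0;85 .614 -.953 .2 0;85 .614 -.953 .2 0;85 .614 -.953 .2 0;85 .614 -.953 .2 0;85 .614 -.953 .2 0;85 .614 -.953 .2 0;85 .614 -.953 .2 0;85 .614 -.953 .2 0;85 .614 -.953 .2 0;85 .614 -.953 .2 0;85 .614 -.953 .2 0;85 .614 -.953 .2 0;85 0 0 0 0"}}

```text
t: 3.55
tcp_pos: [0.52, 0.1295, 0.1669]
tool_rot: [0.998, 0.058, 0.001, -0.001]
force: [0.5, -0.1, 0.7]
finger_gap: 0.993
gripper_force: 0.0
```

Precise. A wrist look at the fin (and the post/rack).

```bash
python3 - <<'E'
from h import *
W=cams.snapshot("wrist");cv2.imwrite("pics/w1.png",W["pixels"][:,:,::-1])
for n,p in(("grip",(.5195,.1269,.062)),("fin near",(.506,.127,.062)),("tray c",(.604,.136,.03)),("post",(.6445,.2487,.085)),("lip",(.674,.1818,.108)),("tipTCP",readout.sense()["tcp_pos"])):print(n,proj(W,p))
E
```

```text
grip [327.15178757 245.02161844]
fin near [324.3313681  265.82921184]
tray c [328.47002881  95.53328715]
post [ 89.48833031 -32.55466251]
lip [ 232.91545351 -116.40368993]
tipTCP [326.43862164 339.75234046]
```

View pics/w1.png

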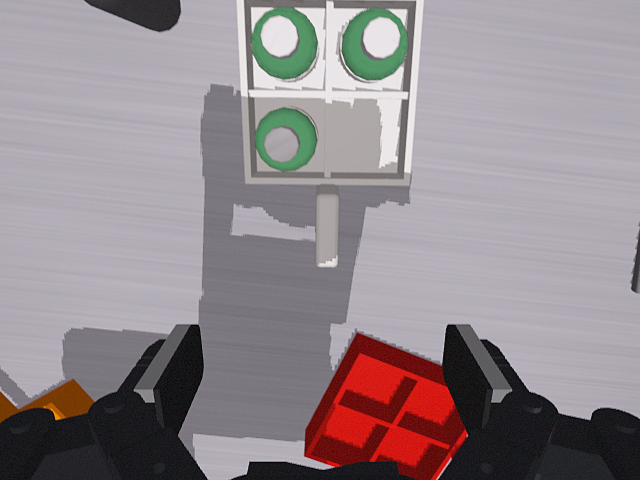

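The near end of the fin is at (327,263), as predicted to about 1 mm; path clear. Descend and grip high on the fin, so the body clears the lip with the tool vertical.

{"fn": "send_rows", "kwargs": {"commands": "85 0 .13 .99 0;85 0 0 .99 0;60 0 0 .99 0;50 0 0 .99 0;40 0 0 .99 0;40 0 0 1 0;40 0 0 0 0;0 0 0 0 0;0 0 0 0 0;0 0 0 0 0;0 0 0 0 0;0 0 0 0 0;0 0 0 0 0;0 0 0 0 0", "grip_force": 60}}

```text
t: 4.77
tcp_pos: [0.5187, 0.1239, 0.0494]
tool_rot: [0.998, 0.057, 0.001, 0.0]
force: [-2.3, -1.1, 5.5]
finger_gap: 0.147
gripper_force: 60.0
```

{"fn": "send_rows", "kwargs": {"commands": "0 -.3 0 0 0;0 -.3 0 0 0;0 -.3 0 0 .27;0 0 -.2 0 0;0 0 -.2 0 0;0 0 -.2 0 0;0 0 -.2 0 0;0 0 -.2 0 0;0 0 -.2 0 0;0 0 -.2 0 0;0 0 -.2 0 0;0 0 -.2 0 0;0 0 -.2 0 0;0 0 0 0 0"}}

```text
t: 5.93
tcp_pos: [0.4971, 0.161, 0.0493]
tool_rot: [0.999, 0.047, 0.001, 0.001]
force: [2.0, -4.9, 8.1]
finger_gap: 0.149
gripper_force: 60.3
```

```bash
python3 - <<'E'
from h import *
T=cams.snapshot("top");W=cams.snapshot("wrist")
a=cv2.resize(T["pixels"][110:260,185:285,::-1],None,fx=4,fy=4,interpolation=cv2.INTER_CUBIC)
b=cv2.resize(W["pixels"][:,:,::-1],None,fx=.62,fy=.62,interpolation=cv2.INTER_AREA)
im=np.zeros((600,800,3),np.uint8);im[:,:400]=a;im[:b.shape[0],400:400+b.shape[1]]=b
cv2.imwrite("pics/c2.png",im);s=readout.sense();print(s["tcp_pos"],R.from_quat(s["tool_rot"]).as_matrix().round(4))
E
```

```text
[0.49710643 0.16098032 0.04930122] [[ 0.9956  0.0932  0.0014]
 [ 0.0932 -0.9956 -0.001 ]
 [ 0.0013  0.0011 -1.    ]]
```

View pics/c2.png

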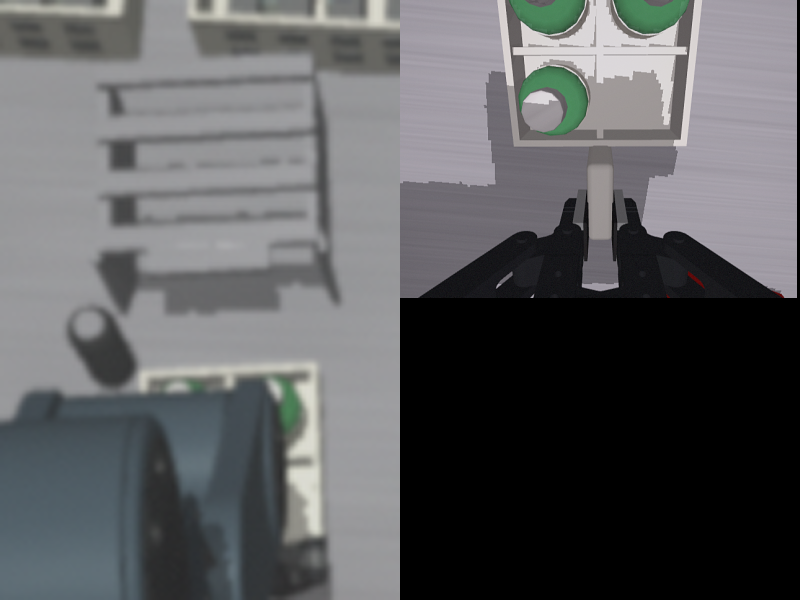

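```bash
python3 - <<'E'
from h import *
T=cams.snapshot("top")
P=lambda c,z: plane(T,(185+c[0]/4-.4,110+c[1]/4-.4),z)
o=np.array([.686,.1805]);y=np.radians(5.4);A=np.array([[np.cos(y),np.sin(y)],[-np.sin(y),np.cos(y)]])
q=lambda n,p:print(n,p.round(4),"rack",(A@(p[:2]-o)).round(4))
q("fl",P((138,373),.03));q("fr",P((318,363),.03));q("mid",(P((138,373),.03)+P((318,363),.03))/2)
q("post",P((90,322),.085))
for a,b in(((97,87),(312,77)),((98,143),(315,133)),((98,198),(315,189)),((98,250),(318,243))): q("slat",(P(a,.108)+P(b,.108))/2)
q("lip",(P((137,268),.108)+P((270,266),.108))/2)
q("rwall flare tip",P((338,303),.1)); q("lwall flare tip foot",P((125,314),0))
q("tcp",readout.sense()["tcp_pos"])
E
```

```text
fl [0.6322 0.2286 0.03  ] rack [-0.049  0.053]
fr [0.6437 0.1211 0.03  ] rack [-0.0477 -0.0551]
mid [0.6379 0.1749 0.03  ] rack [-0.0484 -0.0011]
post [0.6457 0.2488 0.085 ] rack [-0.0337  0.0718]
slat [0.7875 0.1903 0.108 ] rack [0.102  0.0002]
slat [0.753  0.1864 0.108 ] rack [ 0.0672 -0.0004]
slat [0.719  0.1838 0.108 ] rack [0.0332 0.0002]
slat [0.687  0.1805 0.108 ] rack [ 0.001  -0.0001]
lip [0.6746 0.1821 0.108 ] rack [-0.0112  0.0027]
rwall flare tip [0.6594 0.1046 0.1   ] rack [-0.0337 -0.073 ]
lwall flare tip foot [0.6782 0.2453 0.    ] rack [-0.0017  0.0652]
tcp [0.4971 0.161  0.0493] rack [-0.1899 -0.0017]
```

Tray is aligned (rack y ≈ −1 mm, yaw equal). Push in.

{"fn": "send_rows", "kwargs": {"commands": "0 .3 0 0 0;0 .4 0 0 0;0 .4 0 0 0;0 .4 0 0 0;0 .4 0 0 0;0 .4 0 0 0;0 .4 0 0 0;0 .4 0 0 0;0 .4 0 0 0;0 .4 0 0 0;0 .4 0 0 0;0 .4 0 0 0;0 .4 0 0 0;0 .4 0 0 0;0 .4 0 0 0;0 .4 0 0 0;0 .3 0 0 0;0 0 0 0 0"}}

```text
t: 7.58
tcp_pos: [0.6194, 0.1742, 0.049]
tool_rot: [0.999, 0.047, -0.01, 0.0]
force: [-12.6, -1.0, 19.1]
finger_gap: 0.151
gripper_force: 62.5
```

```bash
python3 - <<'E'
from h import *
T=cams.snapshot("top");S=cams.snapshot("scene");W=cams.snapshot("wrist")
f=lambda i,k:cv2.resize(i[:,:,::-1],None,fx=k,fy=k,interpolation=cv2.INTER_CUBIC)
im=np.zeros((600,800,3),np.uint8)
a=f(T["pixels"][110:260,185:285],3);im[:450,:300]=a
b=f(S["pixels"][200:350,350:510],3);im[:450,310:790]=b
b=f(W["pixels"],.3);im[452:596,300:492]=b
cv2.imwrite("pics/c3.png",im);s=readout.sense();print(s["tcp_pos"],s["force"],s["ft_torque"],R.from_quat(s["tool_rot"]).as_matrix().round(4))
E
```

```text
[0.61938586 0.17418976 0.04902451] [-11.10189185  -0.98972095  18.52995479] [-0.12682679  2.15429996  0.02390165] [[ 9.953e-01  9.450e-02 -1.890e-02]
 [ 9.450e-02 -9.955e-01 -1.600e-03]
 [-1.900e-02 -2.000e-04 -9.998e-01]]
```

View pics/c3.png

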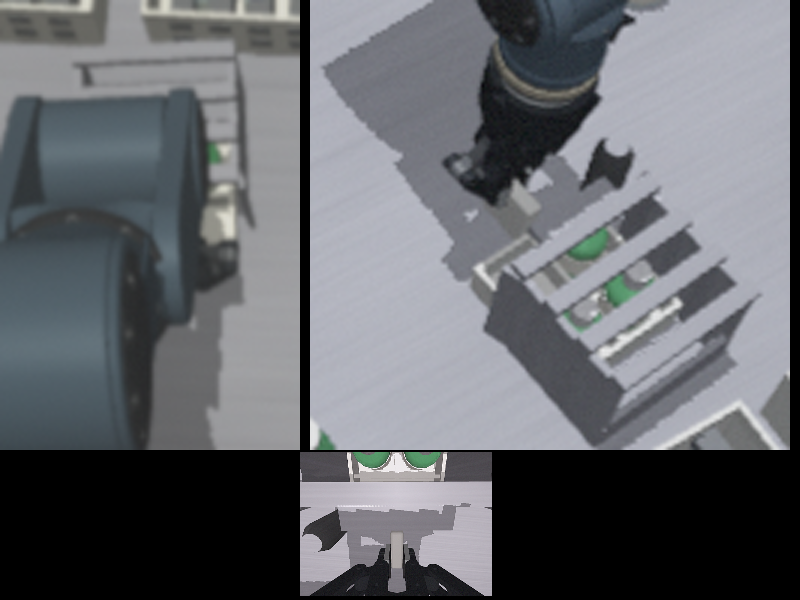

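Nothing is hit: the tray is ~35 mm short and the tool is only pressing it down (19 N), which adds friction. Relieve that slightly, then continue.

{"fn": "send_rows", "kwargs": {"commands": "0 0 0 -.04 0;0 0 0 -.04 0;0 0 0 0 0"}}

```text
t: 7.98
tcp_pos: [0.6207, 0.1742, 0.049]
tool_rot: [0.999, 0.047, -0.008, 0.0]
force: [-7.5, 0.8, 8.5]
finger_gap: 0.151
gripper_force: 61.0
```

{"fn": "send_rows", "kwargs": {"commands": "0 0 0 -.04 0;0 .25 0 0 0;0 .25 0 0 0;0 .25 0 -.02 0;0 .25 0 0 0;0 .25 0 -.02 0;0 0 0 0 0"}}

```text
t: 8.57
tcp_pos: [0.6536, 0.1763, 0.0507]
tool_rot: [0.999, 0.047, -0.0, 0.0]
force: [0.6, -0.3, -5.2]
finger_gap: 0.15
gripper_force: 59.2
```

{"fn": "send_rows", "kwargs": {"commands": "0 0 0 .05 0;0 .1 0 .05 0;0 .1 0 0 0;0 .1 0 0 0;0 0 0 0 0"}}

```text
t: 8.98
tcp_pos: [0.6541, 0.1764, 0.0489]
tool_rot: [0.999, 0.048, -0.006, 0.001]
force: [-9.3, -3.1, 1.1]
finger_gap: 0.149
gripper_force: 59.9
```

{"fn": "send_rows", "kwargs": {"commands": "0 .1 0 0 0;0 .1 0 0 0;0 .1 0 0 0;0 0 0 0 0;0 0 0 0 0"}}

```text
t: 9.4
tcp_pos: [0.6544, 0.1764, 0.049]
tool_rot: [0.999, 0.048, -0.012, 0.001]
force: [-19.1, -4.8, 8.2]
finger_gap: 0.149
gripper_force: 61.2
```

{"fn": "send_rows", "kwargs": {"commands": "0 -.15 0 0 0;0 -.15 0 0 0;0 -.15 0 0 0;0 0 0 0 0;35 0 0 0 0;35 0 0 0 0;35 0 0 0 0;35 0 0 0 0;35 0 0 -.3 0;35 0 0 -.7 0;35 0 0 -1 0;35 0 0 -1 0;35 0 0 -1 0;35 0 0 -1 0;85 -1 1 -1 0;85 -1 1 0 0;85 -1 1 0 0;85 -1 1 0 0;85 -1 1 0 0;85 0 0 0 0"}}

```text
t: 11.07
tcp_pos: [0.5642, 0.0648, 0.1714]
tool_rot: [0.999, 0.046, 0.0, 0.001]
force: [-1.6, -0.7, -0.7]
finger_gap: 0.993
gripper_force: 0.0
```

```bash
python3 - <<'E'
from h import *
T=cams.snapshot("top");S=cams.snapshot("scene");W=cams.snapshot("wrist")
f=lambda i,k:cv2.resize(i[:,:,::-1],None,fx=k,fy=k,interpolation=cv2.INTER_CUBIC)
im=np.zeros((600,800,3),np.uint8)
im[:450,:300]=f(T["pixels"][110:260,185:285],3)
im[:450,310:790]=f(S["pixels"][200:350,350:510],3)
im[450:600,300:460]=f(W["pixels"],.3125/1.25)[:120].repeat(1,0) if 0 else cv2.resize(W["pixels"][:,:,::-1],(160,150))
cv2.imwrite("pics/c4.png",im);s=readout.sense();print(s["t"],s["tcp_pos"],s["force"],s["tool_rot"])
E
```

```text
11.2167 [0.56816299 0.06756538 0.17136612] [-0.31592553 -0.97189678  0.26066826] [9.98909227e-01 4.66083321e-02 2.82593346e-03 1.85538332e-04]
```

View pics/c4.png

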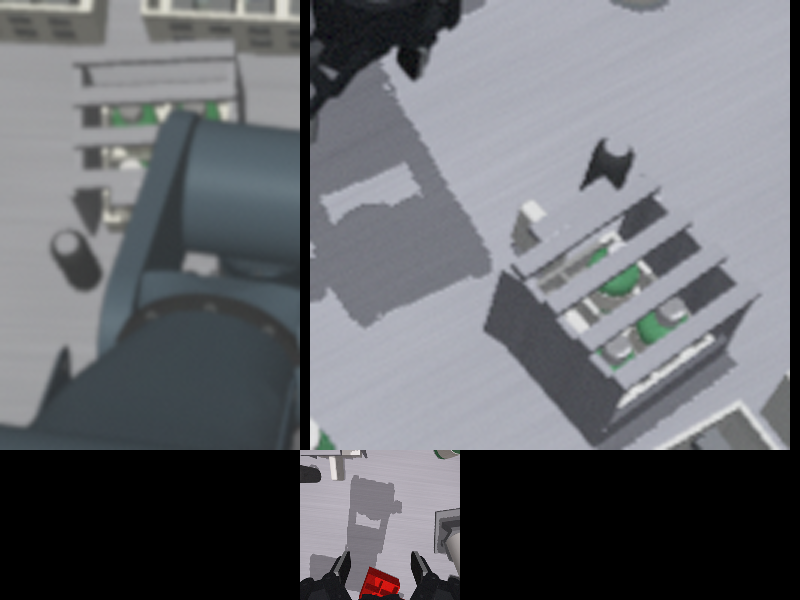

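Tray is home with all vials upright, and the fin is visible at (532,210). Now over to the long sleeve.

{"fn": "send_rows", "kwargs": {"commands": "85 -.43 .923 -.3 -.75;85 -.43 .923 -.3 -.75;85 -.43 .923 -.3 0;85 -.43 .923 0 0;85 -.43 .923 0 0;85 -.43 .923 0 0;85 -.43 .923 0 0;85 -.43 .923 0 0;85 -.43 .923 0 0;85 -.43 .923 0 0;85 -.43 .923 0 0;85 0 0 0 0;85 0 0 0 0"}}

```text
t: 12.3
tcp_pos: [0.512, -0.1497, 0.1881]
tool_rot: [0.995, 0.099, 0.001, 0.001]
force: [-0.5, -0.2, -0.0]
finger_gap: 0.996
gripper_force: 0.0
```

```bash
python3 - <<'E'
from h import *
W=cams.snapshot("wrist");S=cams.snapshot("scene")
cv2.imwrite("pics/w2.png",W["pixels"][:,:,::-1]);s=readout.sense();print(s["t"],s["tcp_pos"],R.from_quat(s["tool_rot"]).as_matrix().round(4))
print("end",proj(W,(.5008,-.153,.1187)),"lower-end ctr",proj(W,(.550,-.143,.045)))
y=np.radians(5.4);o=np.array([.686,.1805]);p=lambda a,b:o+np.array([a*np.cos(y)-b*np.sin(y),a*np.sin(y)+b*np.cos(y)])
print("fin end expected in c4", [((proj(S,(*p(x,0),.062))-(350,200))*3+(310,0)).round(0) for x in(-.045,-.015)])
E
```

```text
12.4 [ 0.51126768 -0.14827416  0.18782482] [[ 9.801e-01  1.985e-01  1.300e-03]
 [ 1.985e-01 -9.801e-01 -0.000e+00]
 [ 1.200e-03  3.000e-04 -1.000e+00]]
end [324.50569447 286.20631473] lower-end ctr [323.8124857  169.27806262]
fin end expected in c4 [array([525., 198.]), array([552., 228.])]
```

View pics/w2.png

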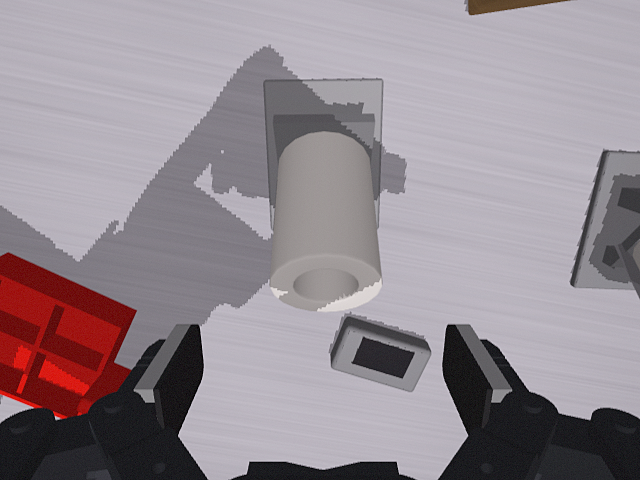

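Ring centre at (326,283), predicted (324.5,286): estimate good to 1–2 mm and tool aligned with the lean plane. Descend and grip lightly.

{"fn": "send_rows", "kwargs": {"commands": "85 .18 .12 .88 0;85 0 0 .88 0;85 0 0 .88 0;85 0 0 .88 0;85 0 0 .88 0;85 0 0 .9 0;85 0 0 0 0;40 0 0 0 0;40 0 0 0 0;40 0 0 0 0;40 0 0 0 0;40 0 0 0 0;40 0 0 0 0", "grip_force": 25}}

```text
t: 13.48
tcp_pos: [0.5151, -0.1507, 0.0825]
tool_rot: [0.995, 0.099, 0.001, 0.0]
force: [1.0, 1.1, 3.3]
finger_gap: 0.707
gripper_force: 28.0
```

{"fn": "send_rows", "kwargs": {"commands": "40 -.1 0 -.5 0;40 -.1 0 -.8 0;40 0 0 -1 0;40 0 0 -1 0;40 .1 -.88 -.2 0;40 .1 -.88 0 0;40 .1 -.88 0 0;40 .1 -.88 0 0;40 .1 -.88 0 0;40 .1 -.88 0 0;40 .1 -.88 0 0;40 .1 -.88 0 0;40 0 0 .9 0;40 0 0 .9 0;40 0 0 .9 0;40 0 0 .7 0;40 0 0 0 0;40 0 0 0 0"}}

```text
t: 14.98
tcp_pos: [0.4972, -0.0102, 0.0832]
tool_rot: [0.995, 0.099, -0.001, -0.0]
force: [-0.3, -0.1, -2.3]
finger_gap: 0.71
gripper_force: 28.7
```

Holding it (2.3 N). Lower slowly to contact.

{"fn": "send_rows", "kwargs": {"commands": "40 0 0 .4 0;40 0 0 .4 0;40 0 0 .3 0;40 0 0 .2 0;40 0 0 .15 0;40 0 0 0 0"}}

```text
t: 15.48
tcp_pos: [0.498, -0.0102, 0.0542]
tool_rot: [0.995, 0.099, -0.0, -0.0]
force: [-0.1, -1.2, -1.7]
finger_gap: 0.706
gripper_force: 28.7
```

{"fn": "send_rows", "kwargs": {"commands": "40 0 0 .1 0;40 .1 0 .05 0;40 .2 0 0 0;40 .2 0 0 0;40 0 0 0 0"}}

```text
t: 15.9
tcp_pos: [0.5063, -0.0083, 0.0536]
tool_rot: [0.995, 0.1, -0.002, -0.0]
force: [-6.1, -0.9, 17.8]
finger_gap: 0.704
gripper_force: 31.9
```

{"fn": "send_rows", "kwargs": {"commands": "40 .2 0 0 0;40 .2 0 0 0;40 .2 0 0 0;40 .2 0 0 0;40 .2 0 0 0;40 .2 0 0 0;40 .2 0 0 0;40 0 0 0 0"}}

```text
t: 16.57
tcp_pos: [0.5352, -0.0024, 0.0518]
tool_rot: [0.995, 0.099, -0.0, -0.0]
force: [-4.1, -0.1, 4.8]
finger_gap: 0.706
gripper_force: 29.6
```

```bash
python3 - <<'E'
from h import *
W=cams.snapshot("wrist");S=cams.snapshot("scene")
s=readout.sense();c=proj(S,s["tcp_pos"]).astype(int);print(c,s["tcp_pos"],s["force"])
im=np.zeros((480,800,3),np.uint8);im[:300,:400]=cv2.resize(W["pixels"][:,:,::-1],(400,300))
y0=max(0,c[1]-60);x0=max(0,c[0]-50);im[:480,400:]=cv2.resize(S["pixels"][y0:y0+120,x0:x0+100,::-1],(400,480),interpolation=cv2.INTER_CUBIC)
cv2.imwrite("pics/c5.png",im)
E
```

```text
[327 266] [ 0.53515392 -0.00240901  0.05179982] [-3.80014667  0.86842021  6.63032965]
```

View pics/c5.png

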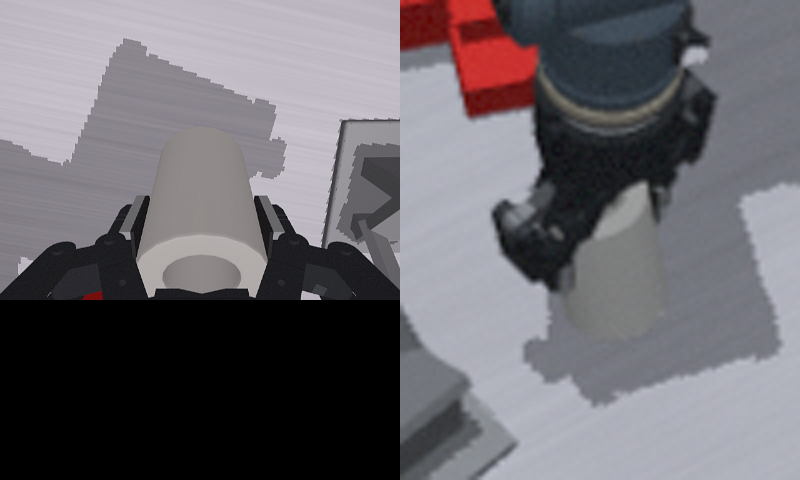

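Picture: sleeve is held squarely and is righting as it drags (lean clearly reduced). Continue pressing and dragging.

{"fn": "send_rows", "kwargs": {"commands": "40 .2 0 .1 0;40 .2 0 0 0;40 .2 0 .05 0;40 .2 0 0 0;40 .2 0 .05 0;40 .2 0 0 0;40 0 0 0 0"}}

```text
t: 17.25
tcp_pos: [0.5603, 0.0021, 0.0474]
tool_rot: [0.995, 0.099, 0.001, 0.0]
force: [-1.1, -0.6, 2.7]
finger_gap: 0.706
gripper_force: 28.7
```

```bash
cat > tilt.py <<'E'
from h import *
W=cams.snapshot("wrist");s=readout.sense();M=R.from_quat(s["tool_rot"]).as_matrix();t=s["tcp_pos"]
x=np.r_[M[:2,0],0];x/=np.linalg.norm(x);y=np.r_[-x[1],x[0],0];a=np.linspace(0,6.28,60)
g=cv2.cvtColor(W["pixels"],cv2.COLOR_RGB2HSV)
col=W["pixels"][150:330,290:360].astype(int).mean(1);b=col.mean(1)
d=np.abs(np.diff(b));print("edges row:",[(150+i,round(b[i+1]-b[i],1)) for i in np.argsort(-d)[:8]])
for th in np.radians([0,3,6,10,15,20]):
    ax=-x*np.sin(th)+np.array([0,0,1])*np.cos(th);r=x*np.cos(th)+np.array([0,0,1])*np.sin(th)
    g0=np.array([t[0],t[1],0])+np.array([0,0,1])*(.062*np.cos(th)+.03*np.sin(th))
    lo=g0-.062*ax;hi=lo+.09*ax
    L=[proj(W,lo+.03*(r*np.cos(k)+y*np.sin(k))) for k in a];H=[proj(W,hi+.03*(r*np.cos(k)+y*np.sin(k))) for k in a];B=[proj(W,hi+.017*(r*np.cos(k)+y*np.sin(k))) for k in a]
    print(round(np.degrees(th)),"lower far row",min(p[1] for p in L).round(1),"ring far row",min(p[1] for p in H).round(1),"bore far",min(p[1] for p in B).round(1))
print(t,s["force"])
E
python3 tilt.py
```

```text
edges row: [(np.int64(226), np.float64(-1.8)), (np.int64(227), np.float64(-1.2)), (np.int64(228), np.float64(-1.1)), (np.int64(225), np.float64(-1.1)), (np.int64(208), np.float64(0.7)), (np.int64(232), np.float64(-0.6)), (np.int64(234), np.float64(-0.6)), (np.int64(182), np.float64(0.5))]
0 lower far row 221.9 ring far row 321.4 bore far 366.5
3 lower far row 216.9 ring far row 333.2 bore far 377.0
6 lower far row 211.7 ring far row 345.2 bore far 387.4
10 lower far row 204.9 ring far row 361.3 bore far 400.8
15 lower far row 196.5 ring far row 381.5 bore far 416.5
20 lower far row 188.2 ring far row 400.8 bore far 430.5
[0.56018968 0.00205907 0.04741541] [-1.59630494 -0.11301549  1.74524816]
```

{"fn": "send_rows", "kwargs": {"commands": "40 .1 0 .1 0;40 0 0 .1 0;40 0 0 .05 0;40 0 0 0 0;40 0 0 0 0"}}

```text
t: 17.72
tcp_pos: [0.5639, 0.0027, 0.0454]
tool_rot: [0.995, 0.099, 0.004, 0.0]
force: [-2.6, 2.9, 18.6]
finger_gap: 0.706
gripper_force: 29.7
```

```bash
sed -i 's/150:330,290:360/150:400,305:345/' tilt.py; python3 tilt.py; python3 - <<'E'
from h import *
W=cams.snapshot("wrist");p=W["pixels"][200:400,305:345].mean((1,2));print([int(v) for v in p[::4]])
E
```

```text
edges row: [(np.int64(340), np.float64(18.9)), (np.int64(382), np.float64(-18.6)), (np.int64(339), np.float64(16.4)), (np.int64(381), np.float64(-16.2)), (np.int64(383), np.float64(-9.6)), (np.int64(341), np.float64(9.1)), (np.int64(380), np.float64(-6.0)), (np.int64(338), np.float64(5.3))]
0 lower far row 223.2 ring far row 323.6 bore far 369.5
3 lower far row 218.1 ring far row 335.6 bore far 380.3
6 lower far row 212.9 ring far row 347.8 bore far 390.9
10 lower far row 206.0 ring far row 364.4 bore far 404.6
15 lower far row 197.4 ring far row 384.9 bore far 420.7
20 lower far row 189.0 ring far row 404.7 bore far 435.0
[0.56388986 0.00275142 0.04540537] [-2.49806815  2.53697846 18.71943495]
[138, 138, 135, 134, 137, 138, 137, 137, 137, 125, 125, 125, 125, 125, 125, 126, 126, 126, 126, 126, 126, 126, 126, 126, 126, 126, 126, 126, 126, 126, 126, 126, 126, 126, 127, 154, 180, 178, 177, 177, 177, 177, 176, 176, 176, 175, 125, 124, 124, 124]
```

Upright (≈1°). Locate its axis from the rim edges, while held, then release and regrip.

{"fn": "send_rows", "kwargs": {"commands": "40 0 0 -.1 0;40 0 0 -.05 0;40 0 0 0 0"}}

```text
t: 18.07
tcp_pos: [0.5626, 0.0022, 0.0456]
tool_rot: [0.995, 0.099, 0.002, 0.0]
force: [1.9, 1.2, 1.1]
finger_gap: 0.708
gripper_force: 28.6
```

```bash
cat > axis.py <<'E'
from h import *
W=cams.snapshot("wrist");s=readout.sense();M=R.from_quat(s["tool_rot"]).as_matrix();t=s["tcp_pos"]
x=M[:2,0]/np.linalg.norm(M[:2,0])
b=W["pixels"][:,312:334].mean((1,2));
d=np.diff(cv2.GaussianBlur(b[:,None],(1,5),0).ravel())
r=250+np.argmax(d[250:420]);k=r+10+np.argmin(d[r+10:r+70]);l=200+np.argmin(d[200:250])
for n,v,z,q in(("ring",r,.09,.03),("bore",k,.09,.017),("low",l,0,.03)):
    p=plane(W,(323,v+.5),z+float(__import__('sys').argv[1]))[:2]-q*x;print(n,v,p.round(4),"along tool x rel TCP mm",((p-t[:2])@x*1000).round(1))
print(t,s["force"],M.round(4))
E
python3 axis.py 0
```

```text
ring 340 [0.5581 0.0014] along tool x rel TCP mm -4.6
bore 382 [0.5588 0.0016] along tool x rel TCP mm -3.9
low 232 [0.5582 0.0012] along tool x rel TCP mm -4.5
[0.56263639 0.00220216 0.04562663] [0.61979659 0.90934148 1.88025703] [[ 9.803e-01  1.972e-01  3.800e-03]
 [ 1.973e-01 -9.804e-01 -3.000e-04]
 [ 3.600e-03  1.100e-03 -1.000e+00]]
```

{"fn": "send_rows", "kwargs": {"commands": "75 0 0 0 0;75 0 0 0 0;75 0 0 0 0;75 0 0 0 0;75 -.22 0 -.27 0;75 0 0 0 0;75 0 0 0 0;40 0 0 0 0;40 0 0 0 0;40 0 0 0 0;40 0 0 0 0;40 0 0 0 0", "grip_force": 45}}

```text
t: 19.12
tcp_pos: [0.5568, 0.0014, 0.0515]
tool_rot: [0.995, 0.099, 0.0, 0.0]
force: [-1.6, -1.6, 5.6]
finger_gap: 0.702
gripper_force: 47.9
```

```bash
python3 axis.py 0
```

```text
ring 305 [0.5589 0.0019] along tool x rel TCP mm 2.2
bore 347 [0.5596 0.002 ] along tool x rel TCP mm 2.9
low 215 [0.5584 0.0017] along tool x rel TCP mm 1.7
[0.55678208 0.00139851 0.05144794] [-0.87158394 -1.0706246   5.70662958] [[ 9.802e-01  1.978e-01  5.000e-04]
 [ 1.978e-01 -9.802e-01 -2.000e-04]
 [ 5.000e-04  3.000e-04 -1.000e+00]]
```

Regripped: axis +2.3 mm along tool x, upright, foot at z=0 when TCP z=0.0515. Lift and carry to a standoff before the post.

{"fn": "send_rows", "kwargs": {"commands": "40 0 0 -.3 0;40 0 0 -.7 0;40 0 0 -1 .5;40 0 0 -1 .5;40 0 0 -1 .5;40 0 0 -1 0;40 .1 -.9 -.7 0;40 .1 -1 0 0;40 .1 -1 0 0;40 .1 -1 0 0;40 .1 -1 0 0;40 .1 -1 0 0;40 .1 -1 0 0;40 .1 -1 0 0;40 .1 -1 0 0;40 0 -1 0 0;40 0 -1 0 0;40 0 -1 0 0;40 0 0 0 0;40 0 0 0 0"}}

```text
t: 20.83
tcp_pos: [0.5511, 0.2411, 0.1642]
tool_rot: [0.999, 0.048, -0.001, 0.0]
force: [-0.3, -0.1, -2.7]
finger_gap: 0.705
gripper_force: 49.6
```

```bash
python3 - <<'E'
from h import *
W=cams.snapshot("wrist");cv2.imwrite("pics/w3.png",W["pixels"][:,:,::-1]);s=readout.sense();print(s["tcp_pos"],s["force"],R.from_quat(s["tool_rot"]).as_matrix().round(4))
for p in((.645,.2487,.085),(.645,.2487,0)):print(proj(W,p))
E
```

```text
[0.55134814 0.24025692 0.16427312] [-0.33719305 -1.22209861 -2.57207705] [[ 9.954e-01  9.540e-02 -1.500e-03]
 [ 9.540e-02 -9.954e-01 -8.000e-04]
 [-1.600e-03  6.000e-04 -1.000e+00]]
[326.05817972  71.04144361]
[325.00434059  78.81714295]
```

View pics/w3.png

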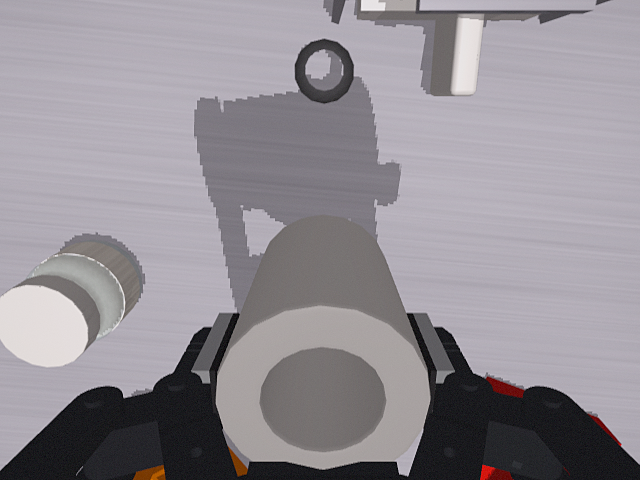

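Post's top ring centred at (324.5,71), as predicted to ~1 mm; tray's fin end at (463,95). Move over the post.

{"fn": "send_rows", "kwargs": {"commands": "40 .6 0 0 0;40 .8 0 0 0;40 .8 0 0 0;40 .8 0 0 0;40 .8 0 0 0;40 .79 0 0 0;40 0 0 0 0;40 0 0 0 0;40 0 0 0 0"}}

```text
t: 21.63
tcp_pos: [0.6422, 0.2478, 0.1642]
tool_rot: [0.999, 0.047, -0.002, 0.0]
force: [-0.5, 0.6, -3.9]
finger_gap: 0.699
gripper_force: 49.6
```

```bash
python3 axis.py 0.1127
```

```text
ring 305 [0.6445 0.2481] along tool x rel TCP mm 2.5
bore 347 [0.6452 0.2481] along tool x rel TCP mm 3.2
low 200 [0.6506 0.2485] along tool x rel TCP mm 8.6
[0.6420274  0.24808804 0.16433977] [-0.04066476  0.01263149 -2.1251438 ] [[ 9.956e-01  9.360e-02 -2.800e-03]
 [ 9.360e-02 -9.956e-01 -6.000e-04]
 [-2.800e-03  3.000e-04 -1.000e+00]]
```

{"fn": "send_rows", "kwargs": {"commands": "40 0 -.04 .5 0;40 0 0 .5 0;40 0 0 .4 0;40 0 0 .3 0;40 0 0 .3 0;40 0 0 .3 0;40 0 0 0 0"}}

```text
t: 22.27
tcp_pos: [0.6424, 0.2494, 0.117]
tool_rot: [0.999, 0.047, -0.001, 0.0]
force: [-0.5, 0.5, -2.5]
finger_gap: 0.704
gripper_force: 49.6
```

{"fn": "send_rows", "kwargs": {"commands": "40 0 0 .4 0;40 0 0 .4 0;40 0 0 .4 0;40 0 0 .4 0;40 0 0 .4 0;40 0 0 0 0"}}

```text
t: 22.77
tcp_pos: [0.642, 0.2492, 0.0764]
tool_rot: [0.999, 0.047, -0.002, 0.0]
force: [-1.1, -0.3, -3.1]
finger_gap: 0.701
gripper_force: 49.6
```

{"fn": "send_rows", "kwargs": {"commands": "40 0 0 .3 0;40 0 0 .3 0;40 0 0 .3 0;40 0 0 .2 0;40 0 0 .15 0;40 0 0 .05 0;40 0 0 0 0;40 0 0 0 0"}}

```text
t: 23.43
tcp_pos: [0.6436, 0.2497, 0.0531]
tool_rot: [0.999, 0.047, 0.0, -0.0]
force: [0.2, 0.0, -3.5]
finger_gap: 0.7
gripper_force: 49.6
```

{"fn": "send_rows", "kwargs": {"commands": "40 0 0 .07 0;40 0 0 .06 0;40 0 0 0 0;40 0 0 0 0"}}

```text
t: 23.77
tcp_pos: [0.644, 0.2497, 0.0515]
tool_rot: [0.999, 0.047, 0.001, -0.0]
force: [-1.1, -0.2, 4.6]
finger_gap: 0.7
gripper_force: 49.9
```

On the bench. Release and rise.

{"fn": "send_rows", "kwargs": {"commands": "72 0 0 0 0;72 0 0 0 0;72 0 0 0 0;72 0 0 0 0;72 0 0 -.3 0;72 0 0 -.7 0;72 0 0 -1 0;72 0 0 -1 0;72 0 0 -1 0;72 0 0 -1 0;72 -1 0 -1 0;72 -1 0 0 0;72 -1 0 0 0;72 -1 0 0 0;72 -1 0 0 0;72 0 0 0 0;72 0 0 0 0"}}

```text
t: 25.18
tcp_pos: [0.5437, 0.2404, 0.1717]
tool_rot: [0.999, 0.047, 0.001, -0.0]
force: [0.4, 0.2, -0.5]
finger_gap: 0.843
gripper_force: 0.0
```

```bash
python3 - <<'E'
from h import *
s=readout.sense();print(s["t"],s["tcp_pos"],s["force"])
W=cams.snapshot("wrist");cv2.imwrite("pics/w4.png",W["pixels"][:,:,::-1])
for n,p in(("sleeve top",(.645,.249,.09)),):print(n,proj(W,p))
g=cv2.GaussianBlur(cv2.cvtColor(W["pixels"],cv2.COLOR_RGB2GRAY),(5,5),0)
h=cv2.HoughCircles(g,cv2.HOUGH_GRADIENT,1.2,30,param1=80,param2=25,minRadius=20,maxRadius=110);print(None if h is None else h[0][:8])
E
```

```text
25.1833 [0.54372931 0.24043139 0.17174493] [ 0.3696002   0.17703311 -0.54696097]
sleeve top [325.24932453  55.16740906]
[[312.6       43.800003  73.64    ]
 [ 52.2      312.6       53.24    ]
 [ 75.       289.80002   50.840004]
 [342.6       45.        80.48    ]
 [ 99.00001  267.        46.4     ]
 [159.       357.        64.76    ]
 [198.6      364.2       35.72    ]
 [301.80002  180.6       44.      ]]
```

```bash
python3 - <<'E'
from h import *
W=dict(cams.snapshot("wrist"));s=readout.sense()
W["eye"]=np.array(W["eye"])+np.array([.55135,.24026,.16427])-s["tcp_pos"]   # pose of picture w3 (same orientation)
f=plane(W,(463,95),.062)[:2];p=plane(W,(324.5,71),.085)[:2]
y=np.radians(5.4);A=np.array([[np.cos(y),np.sin(y)],[-np.sin(y),np.cos(y)]])
print("fin end in rack frame via post:",A@(f-p)+[-.034,.073],"home: -0.045, 0")
from station import sign_off
d=A@(f-p)+[-.034,.073]
if abs(d[0]+.045)<.004 and abs(d[1])<.006: print(sign_off())
E
```

```text
fin end in rack frame via post: [-0.04435621 -0.00058802] home: -0.045, 0
the job is handed in; nothing more can be done
None
```

The job is handed in at 25 s of the 67 s allowed. The tray is home in the rack with its vials standing (the fin end measured within 1 mm of its home position). The long sleeve was lowered over the post to the bench and released upright. I took no picture after letting the sleeve go, so its final pose rests on the tool's position and the contact force at release.

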